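# Find the heavy side of an edging wheel and hold it down

## Robot

A 6-joint arm with a two-finger parallel gripper is mounted at the origin on the work surface. World frame = base frame: x ahead of the robot, y to its left, z up, the work surface at z = 0. Lengths are in m, angles in rad, forces in N, time in s.
With the tool pointing down it reaches from about 0.25 to 0.775 m from the base axis. Payload 4 kg.
Tool frame: the origin (TCP) lies midway between the tips of the shut fingers; the grasp point (between the pads) lies robot.grip_depth behind it (robot.grip_depth is the distance from the TCP to the grasp point, in m); z points along the fingers, y is the direction in which the jaws open and shut (so a half turn about z gives the same grasp; the last joint's range is limited). The gripper opens to 94 mm and grips with 3 to 60 N. Pads are 16 mm wide; open, the fingers measure 119 mm over their backs; the gripper's body (75 mm by 177 mm) begins 78 mm behind the grasp point.
Start: joints at [1.247, 0.087, 1.371, -0, 1.684, -0.103], TCP at [0.12, 0.537, 0.206] pointing down, gripper open.
Joint ranges: [-3.1, 3.1], [-0.76, 2.03], [0.27, 2.55], [-1.08, 4.22], [0.17, 2.65], [-2.57, 2.57]. Speed limits (rad/s): [2.79, 2.79, 3.14, 3.14, 3.14, 3.14].

## Interface

Orientations are given as a unit quaternion [x, y, z, w].
In Python, from plant import robot gives the robot as it stands. The module is installed in compiled form; this text tells all that it offers.
- The arm moves only by the shell command python3 -m inch 'ROWS' [OPENING] [FORCE]. ROWS is JSON, a list that holds one entry, the list of rows, each a list of 6 numbers: the shift along the tool's x, y, z in m, then the turn, a rotation vector about the tool's x, y, z in rad. In form: [[[dx, dy, dz, rx, ry, rz], ...]]. A call has 1 to 20 rows; each row shifts and turns the commanded pose from where the row before left it, along the tool's axes as they then stand; what a row does not reach is not made up. A row lasts 1/8 s, in which the tool goes at most 62.5 mm and 10.7 degrees, less where a joint would pass 70% of its speed; a pose out of reach is approached as far as the arm can. A call with a gripper value outside its range is refused whole. OPENING is the gripper command: -1 is fully open, 1 is shut, values between are in proportion, set as the call begins (- or left out, the last holds). The fingers move at their own pace and stop on an object; FORCE is the grip in N (left out, the last holds). Time passes only in rows, so rows that do not move let the fingers close. It gives the time, the measured TCP pose, the force and the opening at its end, in the units of the state.
- robot.observe(): the state, without advancing time (a new reading comes with each control period).
- robot.camera(name): name is "scene" or "top" or "wrist"; returns a dict with "frame" (384x512x3 uint8, red, green, blue), "depth" (384x512 float32, m along the optical axis (not along the pixel's ray), 0 where there is no reading), "vfov" (degrees; the focal length in pixels is half the picture's height over the tangent of half this angle, whatever the lens; pixels are square), "cx", "cy" (the principal point, pixels), "view" (4x4, takes a point from world to camera coordinates). Camera axes: x right, y down, z forward; pixel columns grow to the right and rows downward; lengths in m; the calibration is good to about 2 mm. A picture is of the moment at which its call begins.
- robot.sign_off(): hands the job in, once; it reports no verdict.
The state is a dict: "time": time; "joints": joint angles; "dq": joint speeds; "joint_torque": joint torques, N m; "tool_pos": TCP position; "ee_rot": TCP orientation; "ft_force": force on the tool from outside, world axes, zero at the start; "ft_torque": the same for the moment, N m; "gripper_width": finger opening in m.
Only numpy, scipy, OpenCV 4.12 (cv2) and the standard library are available. Lean on these libraries where they do the work, as an engineer would, in place of code of your own. Each camera call takes 0.05 s, during which the arm holds its last target.

## Task

In this lens workshop the wheel on the sloping spindle has a hidden heavy side: take the square-headed crank pin out of the rack, slide it fully home into the tube on the wheel's face, and crank the wheel round with it, by at least half a turn, to feel which side is heavy. Then turn the heavy side to the lowest point of the wheel and finish while holding it there: wheel still, the crank pin still home in its tube and still gripped, so that a balance weight can be fitted at the top. Leave the other two pins standing in the rack.

Things in the scene. Friction and masses are not known exactly. Their poses are not given: they have to be found in the camera images.
- stand: Fixed balancing stand, base plate 170 x 150 x 18 mm. Origin: centre of its underside, z up. Its spindle leans 35 degrees from vertical towards the stand's -x (the robot's side), so the wheel's face looks up and to -x; uphill on the face is (cos 35, 0, sin 35) in the stand's frame. The centre of the wheel's underside is 130 mm above the origin.
- spindle (a point): Centre of the face of the wheel, a grey drum 140 mm wide, 26 mm thick, hub nut 26 mm wide, 8 mm high. z points out of the face along the spindle; x and y turn with the wheel, x pointing away from the tube. A heavy slug is hidden in the drum at an unknown angle to the tube; its weight turns the wheel with at most 0.11 to 0.155 N m (2.3 to 3.2 N at the tube).
- tube (a point): Centre of the open mouth of the one aluminium tube on the wheel's face; z points out of the mouth, parallel to the spindle. The tube is 29 mm across, its bore 17 mm wide and 34 mm deep; it stands 36 mm above the face, 48 mm from the spindle axis.
- wheel (a joint): Turn of the wheel, rad, counter-clockwise positive looking at its face; at 0 the tube is at the lowest point, at +-3.14 at the highest. No end stops. Its bearing drags with about 0.17 N m (3.5 N at the tube) either way, more than the slug's weight, so the wheel stays wherever it is left and does not swing by itself.
- crank_mid (a point): Centre of the crank pin's head, an upright black bar 22 x 22 mm, 50 mm high: grip it here. x and y are normal to its flat faces, z up along the pin. From 25 mm below this point a steel shaft 14 mm wide runs 31 mm down to a tapered end. Fully home, the head sits on the tube's mouth, this point 25 mm out from it. 45 g; it can turn in the tube.
- pin_round_mid (a point): Centre of the head, 50 mm high and 24 mm across, of another pin, round-headed, to be left in the rack.
- pin_flat_mid (a point): Point 25 mm above the rack on the axis of the third pin, which has a flat wing head (36 x 10 mm, 20 to 50 mm above the rack), to be left in the rack.
- rack: Fixed grey rack 60 x 210 mm, 45 mm high, origin at the centre of its underside. Three holes in a row along its y, 68 mm apart; a pin stands in each, its head's underside on the rack's top; which pin is where varies. Gripping across the row (fingers apart along the rack's x) leaves the most room.
Things that resemble listed ones, but are neither listed nor needed, are in the scene too. Leave any red look-alike of the part that bears pin_flat_mid alone.

How it is judged:
On the way, in this order (a step that is already met when the one before it is completed fails the run):
1. the crank pin is fully home in the wheel's tube (z of crank_mid in the frame of tube between 0.018 and 0.03 m and angle between the z axis of crank_mid and the z axis of tube, either way round below 0.2 rad and x of crank_mid in the frame of tube between -0.009 and 0.009 m and y of crank_mid in the frame of tube between -0.009 and 0.009 m), for 0.2 s.
2. the wheel has been cranked round to about half a turn from where it began, the pin in its tube (all of step 1 and distance of tube from where it was at the start of the episode above 0.0912 m).
At the end, for the whole second after the job is handed in: The wheel's heavy side (the hidden slug's centre, called heavy, 38 mm off the axis) is within 20 degrees of the lowest point, the wheel still (under 0.1 rad/s); the crank pin is home in the tube (head within 5 mm of the mouth) and gripped (over 2 N); the other two pins stand in the rack (all of step 1 and x of heavy in the frame of stand below 0 m and y of heavy in the frame of stand between -0.013 and 0.013 m and contact force between the fingers and crank above 2 N and velocity of joint wheel between -0.1 and 0.1 rad/s and horizontal distance between each of pin_round_mid, pin_flat_mid and rack below 0.08 m and height (world z) of each of pin_round_mid, pin_flat_mid below 0.08 m); the arm keeps its last pose, push and grip.
It fails at once if one of the other two pins is lifted out of the rack or knocked over (distance of any of pin_round_mid, pin_flat_mid from where it was at the start of the episode above 0.025 m).
It also fails if it takes over 70 s, if anything falls off the work surface, if the arm or the gripper's body presses on something with over 40 N, if the wrist force passes 120 N, or if a joint passes its speed limit or range.

## Working session

There is one attempt and no reset: what is moved stays moved. The work goes in short steps, Python scripts to look and compute and a shell command to move; the robot and the scene stay as the last step left them, time stands still between calls to the robot, and variables do not carry over. Pictures are saved under pics/ and viewed, and the job is handed in when it is done.

```bash
mkdir -p pics; cat > h.py <<'E'
import numpy as np, cv2
from plant import robot
def cam(n,save=None):
    c=robot.camera(n); c['f']=c['frame'].shape[0]/2/np.tan(np.radians(c['vfov'])/2)
    c['T']=np.linalg.inv(c['view'])
    if save: cv2.imwrite('pics/'+save,c['frame'][:,:,::-1])
    return c
def cloud(c):
    h,w=c['depth'].shape; u,v=np.meshgrid(np.arange(w),np.arange(h)); d=c['depth']
    P=np.stack([(u-c['cx'])/c['f']*d,(v-c['cy'])/c['f']*d,d],-1)
    return P@c['T'][:3,:3].T+c['T'][:3,3]
def proj(c,p):
    q=c['view'][:3,:3]@np.array(p)+c['view'][:3,3]
    return c['cx']+c['f']*q[0]/q[2], c['cy']+c['f']*q[1]/q[2]
E
python3 - <<'E'
from h import *
print(robot.observe(), robot.grip_depth)
for n in ('scene','top','wrist'):
    c=cam(n,n+'0.png'); print(n,c['vfov'],c['cx'],c['cy'],c['T'].round(3).tolist())
E
```

```text
{'time': 0.0, 'joints': array([ 1.24691943e+00,  8.79329914e-02,  1.37222543e+00, -6.15009706e-06,
        1.68358436e+00, -1.03114579e-01]), 'dq': array([ 0.00116333,  0.00051782, -0.00295648, -0.00121446, -0.0020984 ,
       -0.0011094 ]), 'joint_torque': array([-8.26340183e-04, -3.40180600e+01, -3.02429008e+01,  7.17448932e-02,
        3.28819093e-02, -1.84517858e-04]), 'tool_pos': array([0.12027791, 0.53613647, 0.20433082]), 'ee_rot': array([ 1.10157426e-01,  9.93913571e-01, -1.05130405e-03, -2.24795566e-04]), 'ft_force': array([-0.08801147,  0.91274953, -0.33482066]), 'ft_torque': array([ 0.00761613,  0.0033822 , -0.01326031]), 'gripper_width': 0.09407877464829766} 0.0188
scene 52.160884308514355 253.12168268225233 191.0614813147813 [[-0.868, 0.327, -0.375, 0.836], [0.497, 0.599, -0.628, 0.559], [0.019, -0.731, -0.682, 0.65], [0.0, 0.0, 0.0, 1.0]]
top 42.83862809049451 257.397282932365 190.0797630994445 [[0.011, -0.984, 0.178, 0.324], [-1.0, -0.015, -0.02, 0.107], [0.022, -0.178, -0.984, 1.33], [0.0, 0.0, 0.0, 1.0]]
wrist 68.11013020202371 256.46412303624584 188.42246535707494 [[0.219, 0.936, 0.277, 0.04], [0.976, -0.209, -0.065, 0.555], [-0.003, 0.285, -0.959, 0.383], [0.0, 0.0, 0.0, 1.0]]
```

View pics/scene0.png

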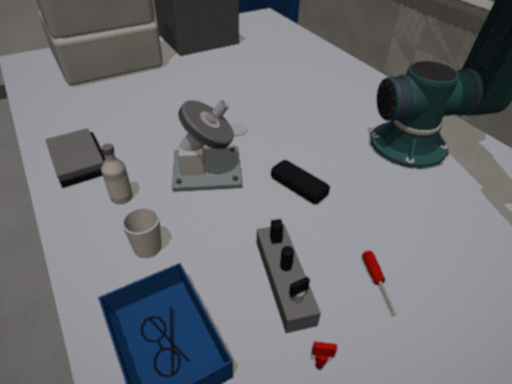

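View pics/top0.png

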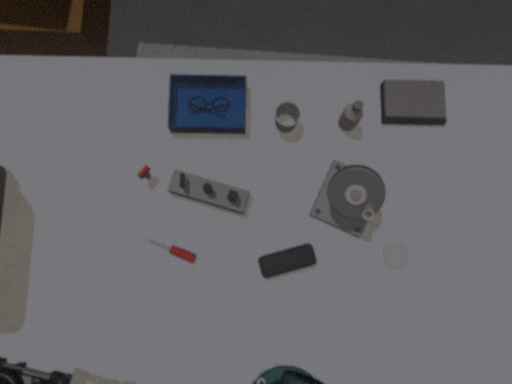

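View pics/wrist0.png

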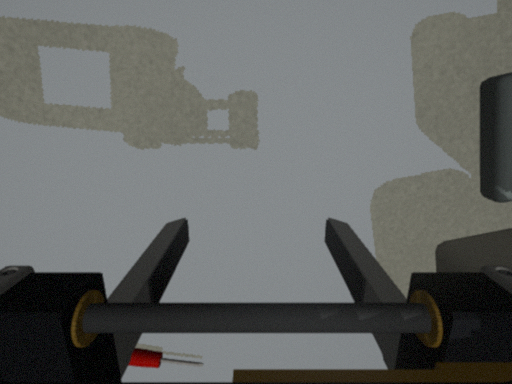

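```bash
python3 - <<'E'
from h import *
s=cam('scene'); t=cam('top')
a=cv2.resize(s['frame'][205:345,235:345,::-1],None,fx=4,fy=4,interpolation=2)
b=cv2.resize(t['frame'][155:225,155:265,::-1],None,fx=4,fy=4,interpolation=2)
g=cv2.resize(s['frame'][85:200,160:260,::-1],None,fx=3.4,fy=3.4,interpolation=2)
im=np.zeros((600,800,3),np.uint8); im[:560,:440]=a
im[:238,440:]=cv2.resize(b,(360,238));im[240:600,440:780]=cv2.resize(g,(340,360))
cv2.imwrite('pics/z1.png',cv2.convertScaleAbs(im,alpha=1.8))
# rack footprint from top
P=cloud(t); m=(P[...,2]>.038)&(P[...,2]<.052); 
n,l,st,ce=cv2.connectedComponentsWithStats(m.astype(np.uint8))
for i in range(1,n):
    if st[i,4]>40: 
        q=P[l==i]; print(st[i],q.mean(0).round(3), cv2.minAreaRect((q[:,:2]*1000).astype(np.float32)))
m=(P[...,2]>.075)&(P[...,2]<.105)
n,l,st,ce=cv2.connectedComponentsWithStats(m.astype(np.uint8))
for i in range(1,n):
    if st[i,4]>20: 
        q=P[l==i]; print('high',st[i],q.mean(0).round(3), cv2.minAreaRect((q[:,:2]*1000).astype(np.float32)))
# wheel face
for c in (t,s):
    P=cloud(c); m=(P[...,2]>.1)&(P[...,2]<.3)&(P[...,0]>.3)&(P[...,0]<.6)&(P[...,1]<.0)&(P[...,1]>-.3)
    q=P[m]; print(len(q)); rng=np.random.default_rng(0);best=0
    for k in range(600):
        a=q[rng.choice(len(q),3,replace=False)]; nn=np.cross(a[1]-a[0],a[2]-a[0]); 
        if np.linalg.norm(nn)<1e-5: continue
        nn/=np.linalg.norm(nn); inl=abs((q-a[0])@nn)<.003
        if inl.sum()>best: best=inl.sum();bi=inl
    for _ in range(3):
        ctr=q[bi].mean(0); nn=np.linalg.svd(q[bi]-ctr)[2][2]; nn*=np.sign(nn[2]); bi=abs((q-ctr)@nn)<.003
    print('plane',best,ctr.round(4),nn.round(3),'tilt',np.degrees(np.arccos(nn[2])),'yaw(-n)',np.degrees(np.arctan2(-nn[1],-nn[0])))
    # frame in plane
    up=np.array([0,0,1])-nn[2]*nn; up/=np.linalg.norm(up); ly=np.cross(nn,up)
    w=np.stack([(q[bi]-ctr)@up,(q[bi]-ctr)@ly],1)*1000
    cc,r=cv2.minEnclosingCircle(w.astype(np.float32)); print('circ',cc,r,'center',ctr+(up*cc[0]+ly*cc[1])/1000)
    C=ctr+(up*cc[0]+ly*cc[1])/1000
    d=(q-C)@nn; hi=(d>.02)&(d<.045); print('tube pts',hi.sum()); z=q[hi]
    if len(z): 
        uv=np.stack([(z-C)@up,(z-C)@ly],1)*1000; print('tube uv',np.median(uv,0),uv.min(0),uv.max(0),d[hi].max())
E
```

```text
[172  76  70   5 142] [0.871 0.229 0.045] ((870.9849853515625, 225.69708251953125), (191.59466552734375, 4.944334506988525), 89.82392883300781)
[ 383   80   63   39 2202] [ 0.823 -0.353  0.043] ((823.8776245117188, -354.255615234375), (112.46759033203125, 170.90274047851562), 0.1963111162185669)
[278 108  20   9  44] [ 0.781 -0.001  0.045] ((778.9485473632812, -1.0931510925292969), (53.234073638916016, 18.2828369140625), 78.6221923828125)
[182 128  64   3 103] [0.725 0.202 0.045] ((724.9414672851562, 201.88259887695312), (4.247809886932373, 170.64659118652344), 0.032693974673748016)
[  0 166   3  31  61] [0.576 0.762 0.043] ((573.3662109375, 761.77978515625), (81.62808990478516, 6.310101509094238), 4.779128074645996)
[ 167  170   83   43 1483] [0.552 0.211 0.046] ((553.7670288085938, 212.36776733398438), (210.87078857421875, 61.22051239013672), 74.04730987548828)
[261 245  54  31 598] [ 0.373 -0.001  0.04 ] ((373.80059814453125, -0.8761825561523438), (52.499671936035156, 140.29779052734375), 15.410319328308105)
high [275 101  26  27 176] [0.761 0.003 0.084] ((759.0997314453125, 3.616
[... 823 characters left out ...]
35
plane 1705 [ 0.5353 -0.157   0.1553] [-0.521  0.233  0.821] tilt 34.780629854060244 yaw(-n) -24.070910666367134
circ (-3.8182473182678223, -2.1303999423980713) 69.7491683959961 center [ 0.53153611 -0.15763749  0.15308792]
tube pts 101
tube uv [-20.44982057 -43.40417767] [-33.78878893 -56.33819123] [ -7.84637481 -29.87257285] 0.043226733255702726
2046
plane 1238 [ 0.5389 -0.1496  0.1532] [-0.519  0.237  0.821] tilt 34.78744723847103 yaw(-n) -24.494825394129723
circ (-4.629486083984375, -8.271974563598633) 69.91535186767578 center [ 0.53197557 -0.15557952  0.15055611]
tube pts 111
tube uv [-18.76073699 -38.85792776] [-33.5557868  -61.88467049] [ -7.25504383 -31.04076251] 0.03703444626354234
```

View pics/z1.png

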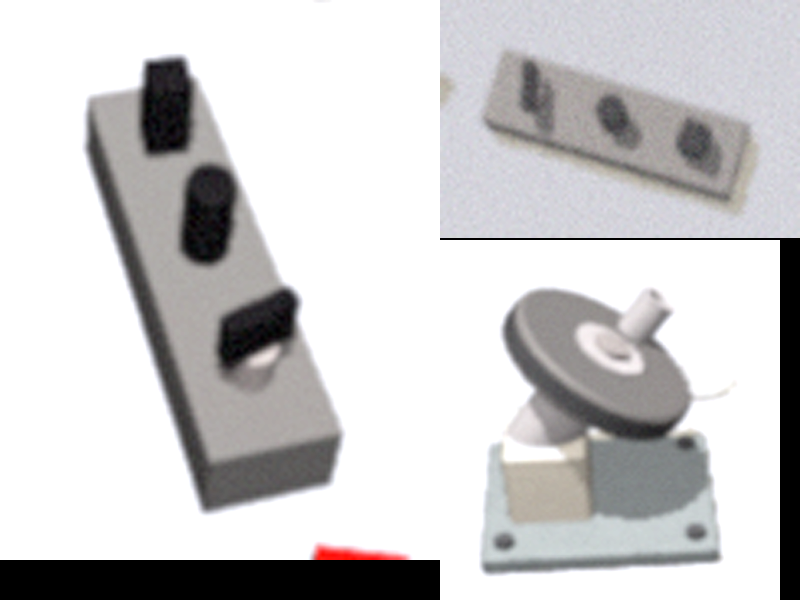

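```bash
python3 -m inch '[[[-0.035,-0.0207,0,0,0,0],[-0.035,-0.0207,0,0,0,0],[-0.035,-0.0207,0,0,0,0],[-0.035,-0.0207,0,0,0,0],[-0.035,-0.0207,0,0,0,0],[-0.035,-0.0207,0,0,0,0],[-0.035,-0.0207,0,0,0,0],[-0.035,-0.0207,0,0,0,0],[-0.035,-0.0207,0,0,0,0],[-0.035,-0.0207,0,0,0,0],[-0.035,-0.0207,0,0,0,0],[-0.035,-0.0207,0,0,0,0],[-0.035,-0.0207,0,0,0,0],[-0.035,-0.0207,0,0,0,0]]]' -1
python3 -m inch '[[[0,0,0,0,0,0.17],[0,0,0,0,0,0.17],[0,0,0,0,0,0.17],[0,0,0,0,0,0.17],[0,0,0,0,0,0.17],[0,0,0,0,0,0.17],[0,0,0,0,0,0.17],[0,0,0,0,0,0.17],[0,0,0,0,0,0.17],[0,0,0,0,0,0.17],[0,0,0,0,0,0.1],[0,0,0,0,0,0]]]'
python3 - <<'E'
from h import *
c=cam('wrist','w1.png'); P=cloud(c)
m=(P[...,2]>.085)&(P[...,2]<.105)
n,l,st,ce=cv2.connectedComponentsWithStats(m.astype(np.uint8))
for i in range(1,n):
    if st[i,4]>40:
        q=P[l==i]; print(st[i],q.mean(0).round(4), cv2.minAreaRect((q[:,:2]*1000).astype(np.float32)))
o=robot.observe(); print(o['joints'].round(3),o['tool_pos'],o['ee_rot'])
E
```

```text
time: 2.0
tool_pos: [0.5359, 0.1456, 0.2053]
ee_rot: [0.11, 0.994, 0.0, -0.0]
ft_force: [0.3, 0.4, -0.9]
gripper_width: 0.0938
time: 3.5
tool_pos: [0.535, 0.1466, 0.2053]
ee_rot: [0.847, 0.532, -0.0, -0.0]
ft_force: [0.5, 0.4, -0.4]
gripper_width: 0.094
[214  36  38  27 500] [0.5737 0.2752 0.0937] ((573.595703125, 275.8201904296875), (10.07993221282959, 35.98460006713867), 88.21028900146484)
[235 110  23  24 442] [0.5554 0.2109 0.0943] ((555.3937377929688, 210.8387451171875), (22.47247886657715, 22.042434692382812), 63.67230987548828)
[247 174  22  23 435] [0.5369 0.1466 0.0942] ((536.5757446289062, 145.65316772460938), (21.96408462524414, 21.854785919189453), 68.80953216552734)
[492 181  20   7  47] [0.7774 0.0309 0.0856] ((777.8577880859375, 30.423500061035156), (4.765645503997803, 22.678627014160156), 54.78752136230469)
[373 363  14   6  47] [ 0.5754 -0.1533  0.0883] ((574.24267578125, -153.14222717285156), (4.2971038818359375, 15.826384544372559), 81.57129669189453)
[0.165 0.098 1.359 0.    1.685 0.613] [0.53501689 0.14657766 0.20533095] [ 8.46582685e-01  5.32257209e-01 -1.14701782e-04 -9.42070064e-05]
```

View pics/w1.png

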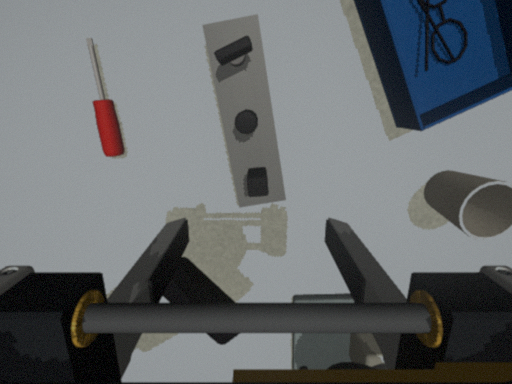

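```bash
python3 - <<'E'
from h import *
c=cam('wrist'); P=cloud(c)
a=cv2.resize(c['frame'][140:220,215:305,::-1],None,fx=7,fy=7,interpolation=2)
cv2.imwrite('pics/z2.png',cv2.convertScaleAbs(a,alpha=2.5))
m=(P[...,2]>.087)&(P[...,2]<.105)&(np.hypot(P[...,0]-.537,P[...,1]-.146)<.03)
q=P[m][:,:2]; 
# orientation via hull / 4th moment of boundary
best=min((np.ptp(q@[np.cos(a),np.sin(a)])*1000*0+np.prod([np.percentile(q@v,98)-np.percentile(q@v,2) for v in ([np.cos(a),np.sin(a)],[-np.sin(a),np.cos(a)])])*1e6,np.degrees(a)) for a in np.radians(np.arange(0,90,2)))
print(best)
for z in range(0,90,6):
    a=np.radians(z);print(z,round(np.prod([np.percentile(q@v,98)-np.percentile(q@v,2) for v in ([np.cos(a),np.sin(a)],[-np.sin(a),np.cos(a)])])*1e6,1),end=' ')
E
```

```text
(np.float64(436.7083161044552), np.float64(68.0))
0 542.9 6 576.8 12 594.4 18 605.2 24 609.4 30 605.0 36 588.8 42 563.5 48 533.4 54 499.6 60 472.6 66 443.1 72 440.6 78 470.6 84 510.4
```

View pics/z2.png

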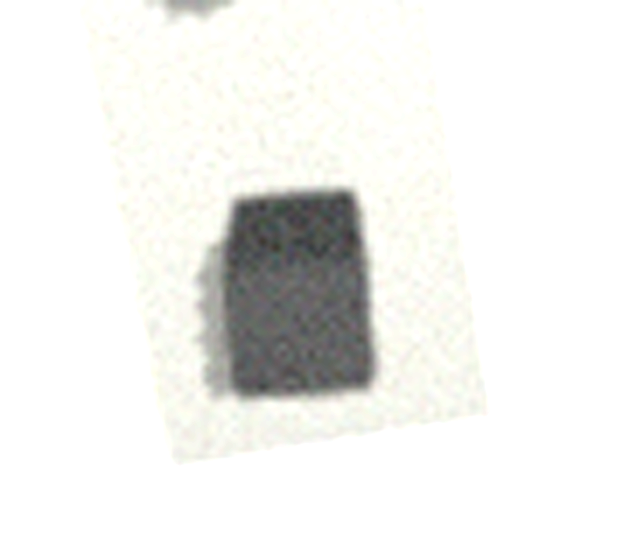

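```bash
python3 -m inch '[[[0.0005,0.0014,0.03,0,0,-0.073],[0,0,0.03,0,0,0],[0,0,0.03,0,0,0],[0,0,0.03,0,0,0],[0,0,0.02,0,0,0],[0,0,0.014,0,0,0],[0,0,0,0,0,0],[0,0,0,0,0,0]]]' -1
python3 -m inch '[[[0,0,0,0,0,0],[0,0,0,0,0,0],[0,0,0,0,0,0],[0,0,0,0,0,0],[0,0,0,0,0,0],[0,0,0,0,0,0],[0,0,0,0,0,0],[0,0,0,0,0,0]]]' 1 45
python3 - <<'E'
from h import *
print(robot.observe()['gripper_width'],robot.observe()['tool_pos'],robot.observe()['joint_torque']); cam('wrist','w2.png')
E
```

```text
time: 4.6
tool_pos: [0.5373, 0.1466, 0.0525]
ee_rot: [0.827, 0.562, 0.001, 0.0]
ft_force: [0.0, -0.3, -0.7]
gripper_width: 0.0943
time: 5.6
tool_pos: [0.5366, 0.1465, 0.0515]
ee_rot: [0.827, 0.562, 0.0, -0.0]
ft_force: [0.4, 0.5, -0.6]
gripper_width: 0.0218
0.02178579689234417 [0.53656434 0.14645138 0.05146125] [-1.76674174e-02 -3.59370446e+01 -2.82123256e+01  6.35645608e-02
 -3.01605044e-02 -1.15224648e-04]
```

View pics/w2.png

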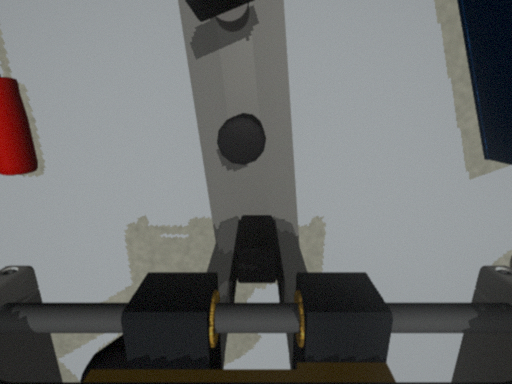

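```bash
python3 -m inch '[[[0,0,-0.02,0,0,0],[0,0,-0.04,0,0,0],[0,0,-0.04,0,0,0],[0,0,-0.04,0,0,0],[0,0,-0.04,0,0,0],[0,0,-0.02,0,0,0],[0,0,0,0,0,0]]]'
cat >> h.py <<'E'
from scipy.spatial.transform import Rotation as R
th=np.radians(24.3); n=np.array([-np.sin(np.radians(35))*np.cos(th),np.sin(np.radians(35))*np.sin(th),np.cos(np.radians(35))])
up=np.array([0,0,1])-n[2]*n; up/=np.linalg.norm(up); ly=np.cross(n,up)
def delta(ptgt,Rt=None):
    o=robot.observe(); R0=R.from_quat(o['ee_rot']); d=R0.inv().apply(np.array(ptgt)-o['tool_pos'])
    print('shift in current tool',d.round(4),'width',o['gripper_width'])
    if Rt is not None: print('rotvec',(R0.inv()*Rt).as_rotvec().round(4))
def Rtgt(yfix=None):
    o=robot.observe(); R0=R.from_quat(o['ee_rot']); a,_=R.align_vectors([-n],[R0.apply([0,0,1])]); return a*R0
E
python3 - <<'E'
from h import *
C=np.array([.5318,-.1566,.152]); m=C+n*.036-up*.0195-ly*.0425
print('mouth',m); Rt=Rtgt(); delta(m+n*(.1-.0188),Rt)
print(Rt.as_matrix().round(3), n,up,ly)
E
```

```text
time: 6.52
tool_pos: [0.5375, 0.1466, 0.2536]
ee_rot: [0.827, 0.562, 0.002, 0.001]
ft_force: [0.0, 0.0, -1.6]
gripper_width: 0.0215
mouth [ 0.48093303 -0.18026407  0.17030473]
shift in current tool [-0.3226  0.0211  0.0161] width 0.02148862895735854
rotvec [-0.6064 -0.0308  0.    ]
[[ 0.376  0.765  0.523]
 [ 0.926 -0.295 -0.236]
 [-0.027  0.573 -0.819]] [-0.52275944  0.23603494  0.81915204] [ 0.74657786 -0.33709283  0.57357644] [0.41151436 0.91140328 0.        ]
```

```bash
python3 -m inch '[[[-0.0323,0.0021,0,0,0,0],[-0.0323,0.0021,0,0,0,0],[-0.0323,0.0021,0,0,0,0],[-0.0323,0.0021,0,0,0,0],[-0.0323,0.0021,0,0,0,0],[-0.0323,0.0021,0,0,0,0],[-0.0323,0.0021,0,0,0,0],[-0.0323,0.0021,0,0,0,0],[-0.0323,0.0021,0,0,0,0],[-0.0323,0.0021,0.016,0,0,0]]]'
python3 -m inch '[[[0,0,0,-0.1213,-0.006,0],[0,0,0,-0.1213,-0.006,0],[0,0,0,-0.1213,-0.006,0],[0,0,0,-0.1213,-0.006,0],[0,0,0,-0.1213,-0.006,0],[0,0,0,0,0,0],[0,0,0,0,0,0]]]'
python3 - <<'E'
from h import *
o=robot.observe(); print(o['tool_pos'],o['joints'].round(2),R.from_quat(o['ee_rot']).apply([0,0,1]))
cam('wrist','w3.png');cam('top','t3.png');cam('scene','s3.png')
a=[cv2.imread('pics/'+x) for x in('w3.png','t3.png','s3.png')]
im=np.zeros((600,800,3),np.uint8); im[:384,:512]=a[0]; im[:280,512:792]=a[1][110:250,270:410].repeat(2,0).repeat(2,1); im[300:600,512:792]=cv2.resize(a[2][50:200,150:290],(280,300))
cv2.imwrite('pics/z3.png',cv2.convertScaleAbs(im,alpha=1.5))
E
```

```text
time: 7.78
tool_pos: [0.4368, -0.1626, 0.2346]
ee_rot: [0.827, 0.562, 0.0, 0.0]
ft_force: [-0.4, -0.4, -0.7]
gripper_width: 0.0217
time: 8.65
tool_pos: [0.4374, -0.1618, 0.2354]
ee_rot: [0.789, 0.536, 0.155, 0.255]
ft_force: [0.5, -0.2, 0.2]
gripper_width: 0.0215
[ 0.4373768  -0.1617691   0.23536016] [-0.51 -0.59  1.96  0.05  1.16 -0.14] [ 0.51849962 -0.23550643 -0.82200661]
```

View pics/z3.png

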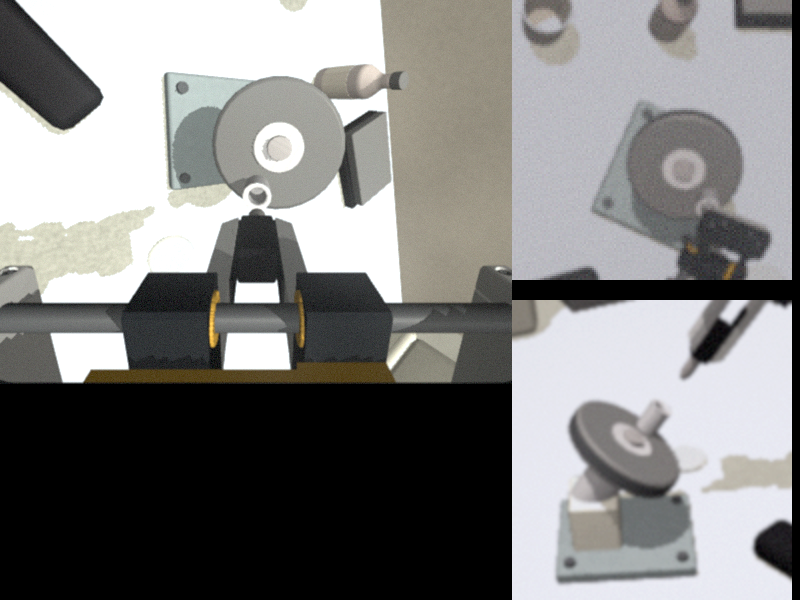

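```bash
python3 - <<'E'
from h import *
c=cam('wrist'); P=cloud(c); C=np.array([.5318,-.1566,.152])
d=(P-C)@n; m=(np.linalg.norm(P-C,axis=-1)<.085)&(c['depth']>0)
q=P[m&(abs(d)<.006)]; ct=q.mean(0); nn=np.linalg.svd(q-ct)[2][2]; nn*=np.sign(nn[2]); print('n',nn,'vs',n,'plane off',((ct-C)@n).round(4))
w=np.stack([(q-C)@up,(q-C)@ly],1)*1000
cc,r=cv2.minEnclosingCircle(w.astype(np.float32)); print('face',cc,r, np.percentile(w,[1,99],axis=0))
hu=P[m&(d>.005)&(d<.012)&(np.linalg.norm(P-C-d[...,None]*n,axis=-1)<.025)]
print('hub',[( (hu-C)@v).mean()*1000 for v in (up,ly,n)],[np.percentile((hu-C)@v,[2,98]).mean()*1000 for v in (up,ly)])
sel=m&(d>.030)&(d<.05); 
N,l,st,ce=cv2.connectedComponentsWithStats(sel.astype(np.uint8))
for i in range(1,N):
    if st[i,4]>20:
        t=P[l==i]; uv=np.stack([(t-C)@up,(t-C)@ly],1)*1000; print('comp',st[i],'uv',uv.mean(0),cv2.minEnclosingCircle(uv.astype(np.float32)),np.median((t-C)@n)*1000)
# bore/rim by image ellipse
g=cv2.cvtColor(c['frame'],cv2.COLOR_RGB2GRAY); a=cv2.resize(g[170:225,225:295],None,fx=10,fy=10,interpolation=2); cv2.imwrite('pics/z4.png',cv2.convertScaleAbs(a,alpha=1.2))
print(proj(c,C+n*.036-up*.0195-ly*.0425))
E
```

```text
n [-0.52245085  0.23827593  0.8187    ] vs [-0.52275944  0.23603494  0.81915204] plane off -0.0009
face (0.13408711552619934, -1.9912201166152954) 70.02587127685547 [[-64.72558485 -64.45111913]
 [ 64.69552668  63.66601754]]
hub [np.float64(0.09621251037534238), np.float64(-1.7460675137590829), np.float64(6.842206427738601)] [np.float64(0.1916750057835105), np.float64(-1.8904964213583477)]
comp [241 182  29  28 410] uv [-20.433618   -45.21681344] ((-20.443729400634766, -45.3142204284668), 13.943928718566895) 34.650504593769796
(np.float64(256.3945225249156), np.float64(193.91269043841814))
```

View pics/z4.png

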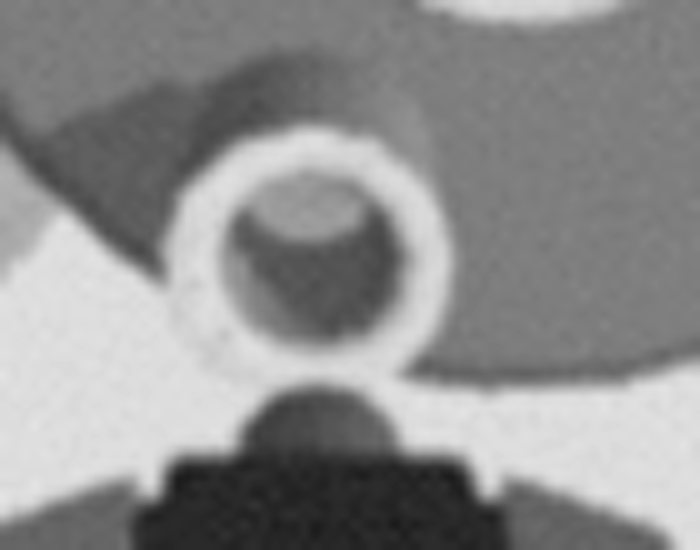

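```bash
python3 - <<'E'
from h import *
c=cam('wrist'); o=robot.observe(); R0=R.from_quat(o['ee_rot']); T=o['tool_pos']
for z in (.0062,.025,.0322,.0372):
    uv=np.array([proj(c,T+R0.apply([.007*np.cos(a),.007*np.sin(a),z])) for a in np.linspace(0,6.28,40)]); print(z,'u',uv[:,0].min(),uv[:,0].max(),'v top',uv[:,1].min())
for z in (.0062,-.0438):
  print('head',z,[np.round(proj(c,T+R0.apply([sx*.011,sy*.011,z])),1).tolist() for sx in(1,-1) for sy in(1,-1)])
P=cloud(c); t=P[208:216,250:264]; print((R0.inv().apply((t-T).reshape(-1,3))).reshape(8,14,3)[::3,::4].round(4).tolist())
E
```

```text
0.0062 u 245.4386273030395 265.19486885890694 v top 218.2277633044411
0.025 u 246.31808539591106 264.4497447029975 v top 208.74436239667318
0.0322 u 246.6177638196251 264.195839356026 v top 205.5165614182415
0.0372 u 246.815330822721 264.0284483973151 v top 203.3896180886799
head 0.0062 [[271.1, 212.9], [239.5, 212.9], [270.6, 241.5], [240.0, 241.5]]
head -0.0438 [[275.9, 247.7], [234.2, 247.7], [275.1, 283.7], [235.1, 283.7]]
[[[-0.0137, -0.0054, 0.0819], [-0.0132, -0.0015, 0.0808], [-0.0137, 0.0024, 0.082], [-0.0139, 0.0063, 0.0825]], [[0.0036, -0.0042, 0.0291], [0.0058, -0.001, 0.0233], [0.0055, 0.002, 0.0241], [0.0042, 0.0051, 0.0276]], [[0.0036, -0.0041, 0.0228], [0.0055, -0.001, 0.018], [0.0054, 0.002, 0.0181], [0.0045, 0.005, 0.0206]]]
```

```bash
python3 - <<'E'
import cv2
a=cv2.imread('pics/w3.png')[195:300,215:295]; cv2.imwrite('pics/z5.png',cv2.convertScaleAbs(cv2.resize(a,None,fx=5.5,fy=5.5,interpolation=2),alpha=3))
E
```

```text
(no output)
```

View pics/z5.png

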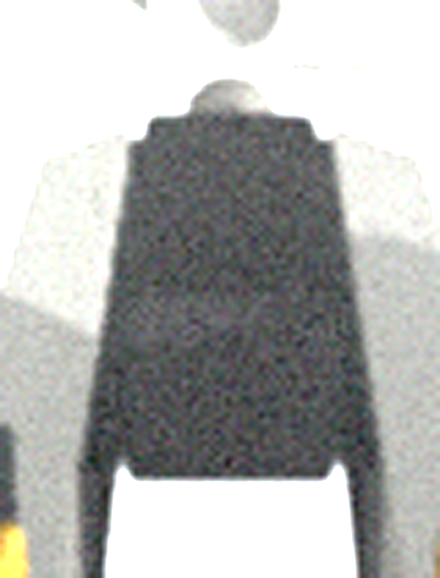

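```bash
python3 - <<'E'
from h import *
C=np.array([.5318,-.1566,.152]); m=C+n*.0352-up*.0215-ly*.0452
print(m); o=robot.observe(); print(o['ft_force'])
delta(m+n*.0062)
E
```

```text
[ 0.47874699 -0.1822395   0.16850226]
[-0.59351476  0.13759885 -1.0222015 ]
shift in current tool [-0.0015 -0.0012  0.0753] width 0.02168941601493599
```

```bash
python3 -m inch '[[[-0.0015,-0.0012,0.01,0,0,0],[0,0,0.015,0,0,0],[0,0,0.012,0,0,0],[0,0,0,0,0,0],[0,0,0,0,0,0]]]'
python3 - <<'E'
from h import *
c=cam('wrist','w4.png');cam('top','t4.png');cam('scene','s4.png')
a=[cv2.imread('pics/'+x) for x in('w4.png','t4.png','s4.png')]
im=np.zeros((600,800,3),np.uint8); im[:400,:400]=cv2.resize(a[0][140:240,205:305],(400,400)); im[:360,400:760]=cv2.resize(a[1][160:250,320:410],(360,360)); im[360:600,400:640]=cv2.resize(a[2][70:150,180:260],(240,240))
cv2.imwrite('pics/z6.png',cv2.convertScaleAbs(im,alpha=1.5))
C=np.array([.5318,-.1566,.152]); m=C+n*.0352-up*.0215-ly*.0452
delta(m+n*.0062)
E
```

```text
time: 9.52
tool_pos: [0.455, -0.1714, 0.2044]
ee_rot: [0.789, 0.536, 0.156, 0.255]
ft_force: [-0.4, -0.7, -0.1]
gripper_width: 0.0216
shift in current tool [-0.      0.0003  0.0387] width 0.021807065730432573
```

View pics/z6.png

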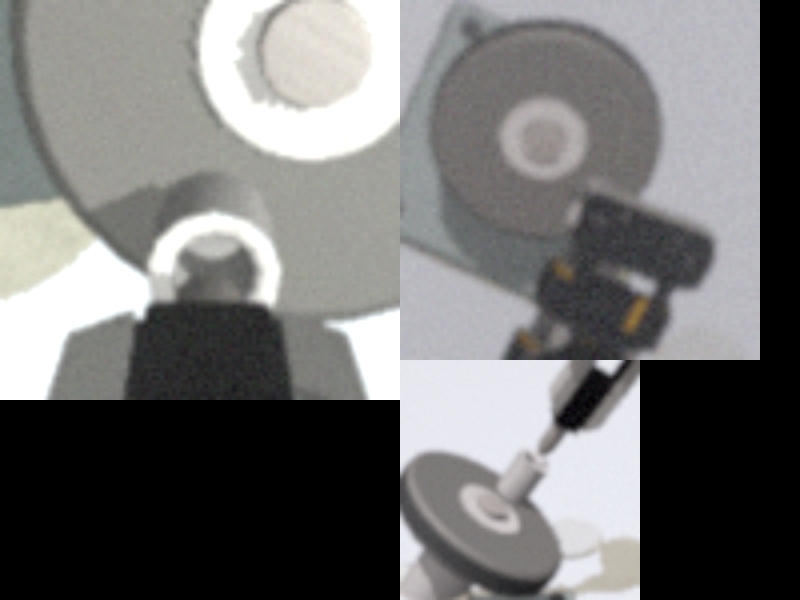

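```bash
python3 -m inch '[[[0,0,0.006,0,0,0],[0,0,0.005,0,0,0],[0,0,0.004,0,0,0],[0,0,0,0,0,0]]]'
python3 -m inch '[[[0,0,0.004,0,0,0],[0,0,0.003,0,0,0],[0,0,0.003,0,0,0],[0,0,0,0,0,0]]]'
```

```text
time: 10.18
tool_pos: [0.4627, -0.1749, 0.1916]
ee_rot: [0.789, 0.536, 0.156, 0.255]
ft_force: [-1.2, -0.3, -0.2]
gripper_width: 0.022
time: 10.68
tool_pos: [0.4683, -0.1774, 0.184]
ee_rot: [0.789, 0.536, 0.156, 0.255]
ft_force: [2.3, -1.1, -0.2]
gripper_width: 0.022
```

```bash
python3 -m inch '[[[0,0,0.004,0,0,0],[0,0,0.004,0,0,0],[0,0,0.003,0,0,0],[0,0,0,0,0,0]]]'
python3 -m inch '[[[0,0,0.002,0,0,0],[0,0,0,0,0,0],[0,0,0,0,0,0]]]'
python3 - <<'E'
from h import *
C=np.array([.5318,-.1566,.152]); m=C+n*.0352-up*.0215-ly*.0452
delta(m+n*.0062); o=robot.observe(); print(o['ft_force']@n,o['ft_force']@up,o['ft_force']@ly)
E
```

```text
time: 11.18
tool_pos: [0.4741, -0.18, 0.1749]
ee_rot: [0.789, 0.536, 0.156, 0.256]
ft_force: [3.4, -0.3, 0.2]
gripper_width: 0.0219
time: 11.55
tool_pos: [0.4749, -0.1804, 0.1736]
ee_rot: [0.789, 0.536, 0.156, 0.256]
ft_force: [1.9, -0.4, 2.2]
gripper_width: 0.0218
shift in current tool [-0.0001  0.0005  0.0004] width 0.021823074858134936
0.7539515622419001 2.825236917225093 0.383825440750839
```

```bash
for i in 1; do python3 -m inch '[[[0,0,0.001,0,0,0],[0,0,0,0,0,0]]]'; done
python3 -m inch '[[[0,0,0.001,0,0,0],[0,0,0,0,0,0]]]'
python3 - <<'E'
from h import *
C=np.array([.5318,-.1566,.152]); m=C+n*.0352-up*.0215-ly*.0452
delta(m+n*.0062); o=robot.observe(); print(o['ft_force']@n,o['ft_force']@up,o['ft_force']@ly)
c=cam('wrist','w5.png');cam('top','t5.png');cam('scene','s5.png')
a=[cv2.imread('pics/'+x) for x in('w5.png','t5.png','s5.png')]
im=np.zeros((600,800,3),np.uint8); im[:400,:400]=cv2.resize(a[0][140:240,205:305],(400,400)); im[:360,400:760]=cv2.resize(a[1][160:250,320:410],(360,360)); im[360:600,400:640]=cv2.resize(a[2][70:150,180:260],(240,240))
cv2.imwrite('pics/z7.png',cv2.convertScaleAbs(im,alpha=1.5))
E
```

```text
time: 11.8
tool_pos: [0.475, -0.1805, 0.1736]
ee_rot: [0.789, 0.536, 0.156, 0.255]
ft_force: [-4.6, 2.5, 6.9]
gripper_width: 0.0219
time: 12.05
tool_pos: [0.4752, -0.1807, 0.1737]
ee_rot: [0.789, 0.537, 0.155, 0.256]
ft_force: [-10.6, 5.3, 11.1]
gripper_width: 0.0223
shift in current tool [0.0001 0.0002 0.0003] width 0.022269889699308116
15.889929058493967 -3.3353756535537995 0.47572992231168976
```

View pics/z7.png

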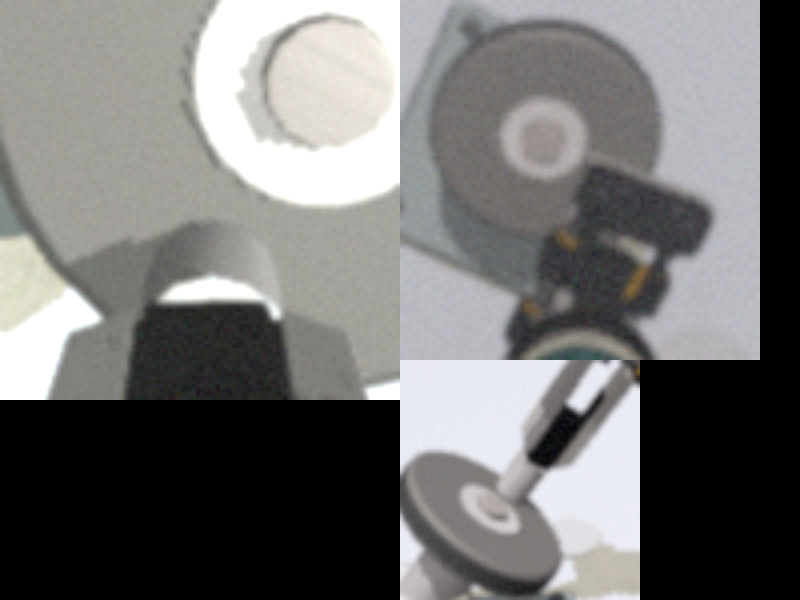

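```bash
cat >> h.py <<'E'
CC=np.array([.5318,-.1566,.152])-.0010*up-.0019*ly
def rows(t0,t1,k):
    o=robot.observe(); R0=R.from_quat(o['ee_rot']); t=np.radians(np.linspace(t0,t1,k+1))
    p=.048*(-np.cos(t)[:,None]*up-np.sin(t)[:,None]*ly); print(np.degrees(t).round(0)[:1])
    for a,b in zip(np.degrees(t[1:]),R0.inv().apply(np.diff(p,axis=0))): print('%.0f [%.4f,%.4f,%.4f,0,0,0],'%(a,*b))
def ang():
    o=robot.observe(); d=o['tool_pos']-CC; return np.degrees(np.arctan2(-d@ly,-d@up)), np.hypot(d@up,d@ly),d@n, [round(float(o['ft_force']@v),2) for v in (up,ly,n)]
E
python3 -m inch '[[[0,0,-0.0016,0,0,0],[0,0,0,0,0,0]]]'
python3 - <<'E'
from h import *
print(ang()); rows(65,425,36)
E
```

```text
time: 12.45
tool_pos: [0.4751, -0.1806, 0.1737]
ee_rot: [0.789, 0.536, 0.156, 0.256]
ft_force: [-0.4, 0.2, 5.6]
gripper_width: 0.0218
(np.float64(64.33830361539194), np.float64(0.04805829991723478), np.float64(0.0417393215386707), [2.86, 0.04, 4.86])
[65.]
75 [-0.0032,0.0077,-0.0000,0,0,0],
85 [-0.0018,0.0082,-0.0000,0,0,0],
95 [-0.0004,0.0084,-0.0000,0,0,0],
105 [0.0011,0.0083,-0.0000,0,0,0],
115 [0.0025,0.0080,-0.0000,0,0,0],
125 [0.0038,0.0074,-0.0000,0,0,0],
135 [0.0051,0.0067,-0.0000,0,0,0],
145 [0.0061,0.0057,-0.0000,0,0,0],
155 [0.0070,0.0045,-0.0000,0,0,0],
165 [0.0077,0.0032,-0.0000,0,0,0],
175 [0.0082,0.0018,-0.0000,0,0,0],
185 [0.0084,0.0004,-0.0000,0,0,0],
195 [0.0083,-0.0011,-0.0000,0,0,0],
205 [0.0080,-0.0025,-0.0000,0,0,0],
215 [0.0074,-0.0038,-0.0000,0,0,0],
225 [0.0067,-0.0051,0.0000,0,0,0],
235 [0.0057,-0.0061,0.0000,0,0,0],
245 [0.0045,-0.0070,0.0000,0,0,0],
255 [0.0032,-0.0077,0.0000,0,0,0],
265 [0.0018,-0.0082,0.0000,0,0,0],
275 [0.0004,-0.0084,0.0000,0,0,0],
285 [-0.0011,-0.0083,0.0000,0,0,0],
295 [-0.0025,-0.0080,0.0000,0,0,0],
305 [-0.0038,-0.0074,0.0000,0,0,0],
315 [-0.0051,-0.0067,0.0000,0,0,0],
325 [-0.0061,-0.0057,0.0000,0,0,0],
335 [-0.0070,-0.0045,0.0000,0,0,0],
345 [-0.0077,-0.0032,0.0000,0,0,0],
355 [-0.0082,-0.0018,0.0000,0,0,0],
365 [-0.0084,-0.0004,0.0000,0,0,0],
375 [-0.0083,0.0011,0.0000,0,0,0],
385 [-0.0080,0.0025,0.0000,0,0,0],
395 [-0.0074,0.0038,0.0000,0,0,0],
405 [-0.0067,0.0051,-0.0000,0,0,0],
415 [-0.0057,0.0061,-0.0000,0,0,0],
425 [-0.0045,0.0070,-0.0000,0,0,0],
```

```bash

python3 -m inch '[[[-0.0032,0.0077,0,0,0,0]]]' | tee -a fwd.log
python3 -m inch '[[[-0.0018,0.0082,0,0,0,0]]]' | tee -a fwd.log
python3 -m inch '[[[-0.0004,0.0084,0,0,0,0]]]' | tee -a fwd.log
python3 -c "
from h import *
print(ang())"
```

```text
time: 12.58
tool_pos: [0.4786, -0.1848, 0.1771]
ee_rot: [0.789, 0.537, 0.155, 0.254]
ft_force: [-6.6, 4.7, 7.5]
gripper_width: 0.0216
time: 12.7
tool_pos: [0.4845, -0.1891, 0.1821]
ee_rot: [0.789, 0.537, 0.155, 0.254]
ft_force: [-6.8, 5.7, 8.2]
gripper_width: 0.0218
time: 12.82
tool_pos: [0.4908, -0.1921, 0.187]
ee_rot: [0.789, 0.537, 0.155, 0.254]
ft_force: [-6.7, 4.7, 7.2]
gripper_width: 0.0219
(np.float64(92.96248040814805), np.float64(0.04743436567505424), np.float64(0.041714035888574384), [-2.48, 1.55, 10.52])
```

```bash

(python3 -m inch '[[[0.0011,0.0083,-0.0006,0,0,0]]]'
python3 -m inch '[[[0.0025,0.0080,0,0,0,0]]]'
python3 -m inch '[[[0.0038,0.0074,0,0,0,0]]]'
python3 -m inch '[[[0.0051,0.0067,0,0,0,0]]]'
python3 -m inch '[[[0.0061,0.0057,0,0,0,0]]]'
python3 -m inch '[[[0.0070,0.0045,0,0,0,0]]]'
python3 -m inch '[[[0.0077,0.0032,0,0,0,0]]]'
python3 -m inch '[[[0.0082,0.0018,0,0,0,0]]]'
python3 -m inch '[[[0.0084,0.0004,0,0,0,0]]]'
) >> fwd.log
cat >> h.py <<'E'
import re
def log(f):
    s=open(f).read(); out=[]
    P=re.findall(r'tool_pos: \[(.*?)\]',s); F=re.findall(r'ft_force: \[(.*?)\]',s)
    for p,q in zip(P,F):
        p=np.array(list(map(float,p.split(','))))-CC; q=np.array(list(map(float,q.split(','))))
        t=np.arctan2(-p@ly,-p@up); tg=up*np.sin(t)-ly*np.cos(t); rd=-up*np.cos(t)-ly*np.sin(t)
        out.append([np.degrees(t),1e3*np.hypot(p@up,p@ly),1e3*(p@n),q@tg,q@rd,q@n])
    return np.array(out)
E
python3 -c "
from h import *
np.set_printoptions(suppress=True,precision=1); print(log('fwd.log')); print(ang())"
```

```text
[[  72.    48.    41.7   -2.6   -0.8   10.7]
 [  82.6   47.6   41.7   -2.6   -2.1   11.6]
 [  92.9   47.4   41.7   -2.4   -1.7   10.5]
 [ 102.5   47.1   41.8   -1.2   -1.1    5.9]
 [ 112.6   47.    41.7   -1.4   -0.2    8. ]
 [ 123.    47.    41.8   -1.3   -0.8    7.3]
 [ 133.2   46.9   41.8   -2.5    0.2    8.9]
 [ 143.4   47.    41.8   -1.9    0.7    7.4]
 [ 153.5   47.1   41.9   -2.5    0.1    7.2]
 [ 163.5   47.2   41.9   -2.9    0.2    6.3]
 [ 173.7   47.3   41.8   -3.6    0.9    6. ]
 [-176.    47.6   41.9   -4.2    1.     4.5]]
(np.float64(-176.07121747449932), np.float64(0.04758659092736785), np.float64(0.0418840176391332), [1.24, -4.11, 4.48])
```

```bash

(python3 -m inch '[[[0.0083,-0.0011,0,0,0,0]]]'
python3 -m inch '[[[0.0080,-0.0025,0,0,0,0]]]'
python3 -m inch '[[[0.0074,-0.0038,0,0,0,0]]]'
python3 -m inch '[[[0.0067,-0.0051,0,0,0,0]]]'
python3 -m inch '[[[0.0057,-0.0061,0,0,0,0]]]'
python3 -m inch '[[[0.0045,-0.0070,0,0,0,0]]]'
python3 -m inch '[[[0.0032,-0.0077,0,0,0,0]]]'
python3 -m inch '[[[0.0018,-0.0082,0,0,0,0]]]'
python3 -m inch '[[[0.0004,-0.0084,0,0,0,0]]]'
python3 -m inch '[[[-0.0011,-0.0083,0,0,0,0]]]'
python3 -m inch '[[[-0.0025,-0.0080,0,0,0,0]]]'
python3 -m inch '[[[-0.0038,-0.0074,0,0,0,0]]]'
) >> fwd.log
python3 -c "
from h import *
np.set_printoptions(suppress=True,precision=1); print(log('fwd.log')[12:]); print(ang())"
```

```text
[[-165.7   47.7   42.    -4.4    0.4    5.3]
 [-155.4   47.8   41.9   -4.6    0.3    4.3]
 [-145.2   48.    42.    -4.4    0.5    4.2]
 [-135.1   48.1   42.    -5.7    0.2    2.8]
 [-124.8   48.4   42.    -5.5    0.9    2.5]
 [-114.6   48.5   42.    -6.8    0.1    2.2]
 [-104.7   48.6   42.    -6.    -1.4    2.3]
 [ -94.7   48.5   42.    -6.5   -2.6    0.7]
 [ -84.8   48.6   42.    -7.3   -3.3    0.5]
 [ -75.    48.5   42.1   -7.2   -4.2   -0.1]
 [ -65.4   48.7   42.    -7.8   -3.4   -0.9]
 [ -55.9   48.8   42.1   -7.4   -5.3   -0.9]]
(np.float64(-55.9202588603962), np.float64(0.04882249915758491), np.float64(0.04207721160337225), [9.06, -0.31, -0.81])
```

```bash

(python3 -m inch '[[[-0.0051,-0.0067,0.0007,0,0,0]]]'
python3 -m inch '[[[-0.0061,-0.0057,0,0,0,0]]]'
python3 -m inch '[[[-0.0070,-0.0045,0,0,0,0]]]'
python3 -m inch '[[[-0.0077,-0.0032,0,0,0,0]]]'
python3 -m inch '[[[-0.0082,-0.0018,0,0,0,0]]]'
python3 -m inch '[[[-0.0084,-0.0004,0,0,0,0]]]'
python3 -m inch '[[[-0.0083,0.0011,0,0,0,0]]]'
python3 -m inch '[[[-0.0080,0.0025,0,0,0,0]]]'
python3 -m inch '[[[-0.0074,0.0038,0,0,0,0]]]'
python3 -m inch '[[[-0.0067,0.0051,0,0,0,0]]]'
python3 -m inch '[[[-0.0057,0.0061,0,0,0,0]]]'
python3 -m inch '[[[-0.0045,0.0070,0,0,0,0]]]'
) >> fwd.log
python3 -c "
from h import *
np.set_printoptions(suppress=True,precision=1); L=log('fwd.log'); print(L[24:]); print(ang())
t=np.radians(L[:,0]); A=np.c_[np.ones(len(t)),np.cos(t),np.sin(t)]
for s in (L[:,0]>-999,(np.arange(len(t))>2)):
  x,r,_,_=np.linalg.lstsq(A[s],L[s,3],rcond=None); print(x,np.hypot(*x[1:]),np.degrees(np.arctan2(x[2],x[1])),np.std(L[s,3]-A[s]@x))
"
```

```text
[[-47.1  48.5  42.   -7.2  -4.2   2.7]
 [-37.5  48.4  42.   -7.   -5.4   1.3]
 [-27.8  48.4  41.9  -6.1  -6.    0.4]
 [-18.1  48.2  41.9  -5.5  -5.8   0.2]
 [ -8.3  48.1  41.9  -7.3  -5.3   2.3]
 [  1.4  48.   41.9  -5.8  -6.3   2.6]
 [ 11.1  47.9  41.9  -4.8  -5.9   5.5]
 [ 20.9  47.7  41.8  -5.4  -4.9   6.9]
 [ 30.5  47.7  41.8  -4.7  -3.6   9.4]
 [ 40.2  47.6  41.7  -3.7  -3.6  12. ]
 [ 50.   47.4  41.7  -4.6  -2.1  14.1]
 [ 60.   47.1  41.7  -3.4  -2.   14.3]]
(np.float64(59.98529274936079), np.float64(0.047108141679153684), np.float64(0.041681708097070655), [-1.95, 3.44, 14.33])
[-4.6 -1.2  2.4] 2.661282928207476 117.20159172515469 0.495359661818208
[-4.6 -1.2  2.4] 2.674147647341881 117.10227552845944 0.5148858175301819
```

```bash

(python3 -m inch '[[[0.0045,-0.0066,-0.0009,0,0,0]]]'
python3 -m inch '[[[0.0057,-0.0061,0,0,0,0]]]'
python3 -m inch '[[[0.0067,-0.0051,0,0,0,0]]]'
python3 -m inch '[[[0.0074,-0.0038,0,0,0,0]]]'
python3 -m inch '[[[0.0080,-0.0025,0.0002,0,0,0]]]'
python3 -m inch '[[[0.0083,-0.0011,0.0002,0,0,0]]]'
python3 -m inch '[[[0.0084,0.0004,0.0002,0,0,0]]]'
python3 -m inch '[[[0.0082,0.0018,0.0002,0,0,0]]]'
python3 -m inch '[[[0.0077,0.0032,0.0001,0,0,0]]]'
python3 -m inch '[[[0.0070,0.0045,0,0,0,0]]]'
python3 -m inch '[[[0.0061,0.0057,0,0,0,0]]]'
python3 -m inch '[[[0.0051,0.0067,0,0,0,0]]]'
) >> bwd.log
python3 -c "
from h import *
np.set_printoptions(suppress=True,precision=1); print(log('bwd.log')); print(ang())"
```

```text
[[ 54.5  47.1  42.2   6.3  -3.1  -1.2]
 [ 44.   47.5  42.1   5.3  -5.5  -0.3]
 [ 33.7  47.7  42.    5.   -6.1  -1.8]
 [ 23.9  47.8  42.    4.   -5.9  -1. ]
 [ 14.   47.8  42.    3.8  -6.2   0.4]
 [  4.4  48.   41.9   3.9  -6.4   0.6]
 [ -5.4  48.2  41.9   3.9  -6.7   3.4]
 [-15.3  48.3  41.9   3.4  -5.6   7.1]
 [-24.8  48.5  41.9   2.7  -5.8   7.8]
 [-34.3  48.6  41.9   2.2  -4.5   8.9]
 [-43.8  48.8  41.8   2.1  -4.7  12.1]
 [-53.3  48.9  41.9   1.8  -5.2  12.9]]
(np.float64(-53.35400796387656), np.float64(0.04889520603479913), np.float64(0.04187739001223883), [1.68, -5.27, 12.87])
```

```bash

(python3 -m inch '[[[0.0038,0.0074,-0.0006,0,0,0]]]'
python3 -m inch '[[[0.0025,0.0080,0,0,0,0]]]'
python3 -m inch '[[[0.0011,0.0083,0,0,0,0]]]'
python3 -m inch '[[[-0.0004,0.0084,0,0,0,0]]]'
python3 -m inch '[[[-0.0018,0.0082,0,0,0,0]]]'
python3 -m inch '[[[-0.0032,0.0077,0,0,0,0]]]'
python3 -m inch '[[[-0.0045,0.0070,0,0,0,0]]]'
python3 -m inch '[[[-0.0057,0.0061,0,0,0,0]]]'
python3 -m inch '[[[-0.0067,0.0051,0,0,0,0]]]'
python3 -m inch '[[[-0.0074,0.0038,0,0,0,0]]]'
python3 -m inch '[[[-0.0080,0.0025,0,0,0,0]]]'
python3 -m inch '[[[-0.0083,0.0011,0,0,0,0]]]'
) >> bwd.log
python3 -c "
from h import *
np.set_printoptions(suppress=True,precision=1); print(log('bwd.log')[12:]); print(ang())"
```

```text
[[ -62.    49.1   42.     1.    -3.9    9.2]
 [ -71.5   49.1   41.9    2.    -3.3   12.2]
 [ -81.1   49.    41.9    2.    -1.3   13.7]
 [ -90.7   48.6   41.9    3.2   -2.4   13.5]
 [-100.4   48.4   41.8    3.3    0.    13.9]
 [-110.    48.2   41.9    3.    -0.2   13.8]
 [-119.7   47.9   41.9    3.9    0.5   12.8]
 [-129.6   47.9   41.9    4.2    2.4   10.7]
 [-139.9   47.8   42.     4.     3.1    8.5]
 [-149.9   47.7   41.9    4.     3.7    7. ]
 [-160.1   47.5   41.9    4.5    4.9    5.6]
 [-170.3   47.5   41.9    5.1    4.9    4.7]]
(np.float64(-170.3510941775177), np.float64(0.047513846988327856), np.float64(0.04192205974922348), [3.94, 5.84, 4.69])
```

Continue backward through 185 → 65.

```bash

(python3 -m inch '[[[-0.0084,-0.0004,0,0,0,0]]]'
python3 -m inch '[[[-0.0082,-0.0018,0,0,0,0]]]'
python3 -m inch '[[[-0.0077,-0.0032,0,0,0,0]]]'
python3 -m inch '[[[-0.0070,-0.0045,0.0003,0,0,0]]]'
python3 -m inch '[[[-0.0061,-0.0057,0,0,0,0]]]'
python3 -m inch '[[[-0.0051,-0.0067,0,0,0,0]]]'
python3 -m inch '[[[-0.0038,-0.0074,0.0003,0,0,0]]]'
python3 -m inch '[[[-0.0025,-0.0080,0,0,0,0]]]'
python3 -m inch '[[[-0.0011,-0.0083,0,0,0,0]]]'
python3 -m inch '[[[0.0004,-0.0084,0,0,0,0]]]'
python3 -m inch '[[[0.0018,-0.0082,0,0,0,0]]]'
python3 -m inch '[[[0.0032,-0.0077,0,0,0,0]]]'
) >> bwd.log
python3 -c "
from h import *
np.set_printoptions(suppress=True,precision=1); B=log('bwd.log'); print(B[24:]); print(ang())
F=log('fwd.log')
def fit(L,s,ex=0):
  t=np.radians(L[:,0]); A=np.c_[s,np.cos(t),np.sin(t)]
  if ex: A=np.c_[A,s*abs(L[:,5]),s*abs(L[:,4])]
  x=np.linalg.lstsq(A,L[:,3],rcond=None)[0]; print(x,np.hypot(*x[1:3]),np.degrees(np.arctan2(x[2],x[1])),np.std(L[:,3]-A@x))
fit(F,-np.ones(len(F)));fit(B[1:],np.ones(len(B)-1)); L=np.r_[F,B]; s=np.r_[-np.ones(len(F)),np.ones(len(B))]; fit(L,s); fit(L,s,1)
"
```

```text
[[179.3  47.4  41.9   6.1   4.7   2.8]
 [168.8  47.2  41.9   6.2   4.1   2.2]
 [158.5  47.1  41.9   5.9   4.2   1.4]
 [148.3  47.   41.9   7.4   2.1   3.8]
 [137.9  46.9  41.8   6.7   3.3   1.5]
 [127.3  46.7  41.8   6.6   1.1   2.5]
 [117.3  46.6  41.7   7.6   1.7   2.4]
 [106.8  46.7  41.8   7.    2.3   1.8]
 [ 96.4  46.7  41.8   7.    0.6   1.6]
 [ 85.8  46.8  41.8   6.3  -0.2   2.1]
 [ 75.3  46.8  41.7   5.9  -1.3   2.3]
 [ 65.1  46.9  41.8   6.3  -3.3   2.1]]
(np.float64(65.0481610030758), np.float64(0.04682274080540741), np.float64(0.04175605187686557), [7.14, 0.41, 2.03])
[ 4.6 -1.2  2.4] 2.661282928207476 117.20159172515469 0.495359661818208
[ 4.6 -1.2  2.1] 2.4408896974248755 118.449748419152 0.4347073474260783
[ 4.6 -1.2  2.3] 2.5592187686787224 117.47523652983197 0.47367088529297874
[ 4.1 -1.2  2.7  0.1  0. ] 2.9517093737247504 113.18327624888724 0.4483383577338692
```

```bash

python3 -m inch '[[[-0.0032,0.0077,0,0,0,0],[-0.0018,0.0082,-0.0005,0,0,0],[-0.0004,0.0084,0,0,0,0],[0.0011,0.0083,0,0,0,0],[0.0025,0.0080,0,0,0,0],[0.0038,0.0074,0,0,0,0],[0.0051,0.0067,0,0,0,0],[0.0061,0.0057,0,0,0,0]]]'
python3 -m inch '[[[0.0070,0.0045,0,0,0,0],[0.0077,0.0032,0,0,0,0],[0.0082,0.0018,0,0,0,0],[0.0084,0.0004,0,0,0,0],[0.0083,-0.0011,0,0,0,0],[0.0080,-0.0025,0,0,0,0],[0,0,0,0,0,0],[0,0,0,0,0,0]]]'
python3 -c "
from h import *
print(ang()); rows(205,208,1)"
```

```text
time: 22.45
tool_pos: [0.5253, -0.1861, 0.2074]
ee_rot: [0.789, 0.536, 0.155, 0.255]
ft_force: [-4.5, -3.3, 7.7]
gripper_width: 0.0217
time: 23.45
tool_pos: [0.5491, -0.1426, 0.2102]
ee_rot: [0.789, 0.536, 0.157, 0.255]
ft_force: [-0.5, 0.7, 6.6]
gripper_width: 0.0221
(np.float64(-152.9331668203083), np.float64(0.04778631255974126), np.float64(0.04193738959216708), [3.17, 0.47, 5.86])
[205.]
208 [0.0023,-0.0010,0.0000,0,0,0],
```

```bash
python3 -m inch '[[[0,0,0,0,0,0],[0,0,0,0,0,0],[0,0,0,0,0,0],[0,0,0,0,0,0]]]'
python3 - <<'E'
from h import *
print(ang())
c=cam('wrist','w6.png');t=cam('top','t6.png');s=cam('scene','s6.png')
for k in (c,s,t):
    P=cloud(k); d=(P-CC)@n; r=np.linalg.norm(P-CC-d[...,None]*n,axis=-1); q=P[(d>.012)&(d<.034)&(r<.068)&(k['depth']>0)]
    if len(q)>5: print(len(q),np.median((q-CC)@up)*1e3,np.median((q-CC)@ly)*1e3)
a=[cv2.imread('pics/'+x) for x in('w6.png','t6.png','s6.png')]
im=np.zeros((600,800,3),np.uint8); im[:384,:512]=a[0]; im[:280,512:792]=a[1][130:230,310:410].repeat(3,0).repeat(3,1)[:280,:280]; im[300:600,512:792]=cv2.resize(a[2][50:330,150:330],(280,300)); 
cv2.imwrite('pics/z8.png',cv2.convertScaleAbs(im,alpha=1.5))
o=robot.observe();print(o['time'],o['gripper_width'],o['dq'])
E
```

```text
time: 23.95
tool_pos: [0.549, -0.1426, 0.2101]
ee_rot: [0.789, 0.536, 0.157, 0.255]
ft_force: [0.0, 0.4, 6.2]
gripper_width: 0.0219
(np.float64(-152.9224766078435), np.float64(0.04772215689654591), np.float64(0.041888747511299854), [3.45, 0.41, 5.22])
302 43.672009773224694 32.72850570013409
114 46.654184003221964 31.790743009235957
24.1 0.021782360279223218 [-0.00042048 -0.00112687 -0.00071442 -0.000385    0.00127243 -0.00081921]
```

View pics/z8.png

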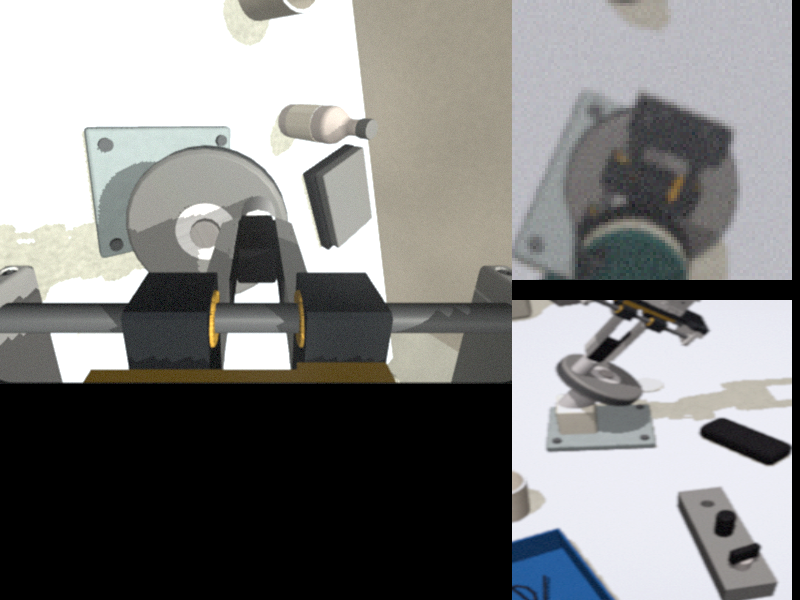

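```bash
python3 -c "
from h import *
robot.sign_off()"
```

```text
the job is handed in; nothing more can be done
```

I took the square-headed crank pin from the rack and slid it fully home in the wheel's tube. I then cranked the wheel a full turn each way, logging the force along the rim.

- **Heavy side:** the two turns agree to about 1°, putting the heavy side at the bottom when the tube is at about 207°. A fit that also allowed for friction gave about 203°. The pull was 2.4 to 3.0 N at the tube. The radial and axial forces varied as I cranked (about -7 to +5 N and -2 to +14 N), which showed up as about 0.5 N of scatter.
- **Finish:** I brought the tube to 207° and handed in there at about 24 s, holding the pin.
- **Last checks:**
  - The arm was still, at -152.9° (207°) in two readings half a second apart. I did not measure the wheel's own speed.
  - The head sits about 0.2 mm from its home height and is gripped at a 22 mm opening. The grip command was 45 N; I did not read the grip force itself.
  - About 5 N presses along the pin, holding it in.
  - The camera picture shows the round and flat pins still standing in the rack.
- **Small disagreement:** the tube's position in the images differed by about 2° between views. That is well inside the 20° allowed, and no check failed.

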